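# Set a bar to length on a flip-stop saw fence

## Task

Get the aluminium bar on the saw board ready for cutting to length. First flip the broad stop on the fence fully down while the bar is still well short of it, then slide the bar along the fence until its end butts against that stop, lying flush along the fence, and let go. Leave the slim stop flipped up and do not disturb the other things.

Things in the scene. Friction and masses are not known exactly. Their poses are not given: they have to be found in the camera images.
- jig: Plywood saw board fixed on the bench, dark steel fence along its rear. Origin: at the bench surface, below the fence's front face. x from the front towards the fence (away from the robot), y along the fence to the left, z up. Board x -130 to 60, y -215 to 235, top at z = 12 mm. Fence x 0 to 55 mm, top at z = 40 mm. The bar lies in front of the fence and is to slide towards -y.
- broad_stop: Fixed carriage of the broad stop, astride the fence, 64 mm wide along it. Origin: on its flag's hinge axis, mid-width, 40 mm behind the fence's front face and 48 mm above the bench; axes as the jig's, hinge axis y. Its place on the fence varies; it may be the nearer to the bar or the farther stop. It reaches 32 mm behind the hinge axis and 8 mm above it.
- broad_flag (a joint): Hinge of the broad steel flag (44 mm wide), rad: 0 = fully down on its limit; 1.9 to 2.2 at the start = up, leaning back from the robot. Down, its 9 mm thick arm reaches 76 mm level from the hinge towards the robot; a blade 20 mm deep at its end hangs to 4 mm above the board. Friction 0.1 N m: it stays where left; push its outer end from behind towards the robot, then press it down from above.
- broad_face (a point): Centre of the broad flag's stop face, on the flag's left (+y) side, 22 mm from the flag's middle; it moves with the flag. With the flag down it lies 25 mm in front of the fence's front face and 24 mm above the bench, and its y axis is the jig's.
- broad_top (a point): Point on the outside of the broad flag's arm above the blade, 66 mm from the hinge axis, in the middle of its width; it moves with the flag. With the flag down it is the place to press, 26 mm in front of the fence's front face and 52.5 mm above the bench.
- slim_stop: Fixed carriage of the slim stop, of the same build, but 34 mm wide, on the same fence 100 to 140 mm from the broad one. Origin on its hinge axis as for the broad stop.
- slim_flag (a joint): Hinge of the slim stop's flag (14 mm wide, otherwise the same shape and stiffness), values as for the broad one. It starts up at 1.9 to 2.2, its top then about 130 mm above the bench, and stays up; the bar passes beneath it.
- bar: Loose plain aluminium bar 50 x 150 x 24 mm, about 0.45 kg, flat on the board's left part, 10 to 40 mm off the fence and a little skewed. Origin: centre of its underside (12 mm above the bench). y along its length (the jig's y when square to the fence), x across, z up. Flush with the fence its origin is 25 mm in front of the fence's front face.
- bar_nose (a point): Centre of the bar's leading end face (right, -y end), 75 mm from the bar's origin, 12 mm above its underside.
- bearing: Bystander: ball bearing, 47 mm across, 14 mm high, lying on the board's front right corner. Origin: centre of its underside.
- pliers: Bystander: red pliers 185 mm long lying on the bench to the right of the board. Origin: centre of the underside.
- tape: Bystander: yellow tape measure 34 x 79 x 64 mm on the bench behind the board, left of the middle. Origin: centre of the underside.
- carton: Bystander: cardboard screw box 70 x 110 x 45 mm on the bench behind the board. Origin: centre of the underside.

How it is judged:
On the way, in this order (a step that is already met when the one before it is completed fails the run):
1. the broad stop is fully down (within 0.06 rad) while the bar's end is still more than 20 mm short of it (value of joint broad_flag below 0.06 rad and y of bar_nose in the frame of broad_face above 0.02 m), for 0.2 s.
2. the bar's end butts against the broad stop (within 3 mm) (y of bar_nose in the frame of broad_face between -0.003 and 0.003 m), for 0.2 s.
At the end, for the whole second after the job is handed in: The broad flag is down (within 0.06 rad of its limit), the slim flag still up (above 1.7 rad); the bar lies flat and at rest on the board, its end within 3 mm of the broad stop's face, its nose within 3.5 mm of flush with the fence and the bar within 0.03 rad of parallel to it (all of step 2 and value of joint broad_flag below 0.06 rad and value of joint slim_flag above 1.7 rad and x of bar_nose in the frame of jig between -0.0285 and -0.0215 m and angle between the y axis of bar and the y axis of jig, either way round below 0.03 rad and angle between bar's own z axis and vertical below 0.05 rad and height (world z) of bar below 0.016 m and linear speed of bar below 0.01 m/s); the robot touches nothing.
It fails at once if the slim stop is flipped down (below 1.5 rad) (value of joint slim_flag below 1.5 rad).
It fails at once if the bearing is moved by more than 30 mm (distance of bearing from where it was at the start of the episode above 0.03 m).
It fails at once if the pliers is moved by more than 30 mm (distance of pliers from where it was at the start of the episode above 0.03 m).
It fails at once if the tape measure is moved by more than 30 mm (distance of tape from where it was at the start of the episode above 0.03 m).
It fails at once if the screw box is moved by more than 30 mm (distance of carton from where it was at the start of the episode above 0.03 m).
It also fails if it takes over 72 s, if anything falls off the work surface, if the arm or the gripper's body presses on something with over 40 N, if the wrist force passes 120 N, or if a joint passes its speed limit or range.

## Robot

A 7-joint arm with a two-finger parallel gripper is mounted at the origin on a cart in front of the work surface, level with it; the furniture and walls round the work are solid. World frame = base frame: x ahead of the robot, y to its left, z up, the work surface at z = 0. Lengths are in m, angles in rad, forces in N, time in s.
With the tool pointing down it reaches from about 0.4 to 0.85 m from the base axis. Payload 10.4 kg.
Tool frame: the origin (TCP) lies between the finger pads; the fingertips stand ahead of it and the grasp point (between the pads) lies 5 mm behind it (manip.tip_extent is the z of the fingertips in the tool frame, in m); z points along the fingers, y is the line along which they close (so a half turn about z gives the same grasp; the last joint's range is limited). The gripper opens to 85 mm and grips with 20 to 120 N. Pads are 22 mm wide; open, the fingers measure 114 mm over their backs; the gripper's body (76 mm by 85 mm) begins 54 mm behind the grasp point. The pads swing forward as they close: fully open they stand 13 mm farther back than shut.
Start: joints at [1.1, 0.332, -0.065, 1.46, 0.022, 1.35, -0.088], TCP at [0.271, -0.563, 0.209] pointing down, gripper open.
Joint ranges: [-2.6, 2.6], [-0.5, 2.12], [-1.47, 1.34], [0.16, 2.42], [-1.27, 4.41], [0.06, 2.06], [-2.6, 2.6]. Speed limits (rad/s): [2.22, 2.22, 2.79, 2.79, 3.14, 3.14, 3.14].

## Interface

Orientations are given as a unit quaternion [x, y, z, w].
In Python, from workcell import status, viewer, manip gives the robot as it stands.
- The arm moves only by the tool play_rows, never from a script. Its argument "plan" is one flat list of numbers, 7 for each row, row after row: the turn, a rotation vector about the tool's x, y, z in degrees, then the shift along the tool's x, y, z in m, then the opening, from 0 (shut) to 1 (fully open). In form: [ax, ay, az, dx, dy, dz, grip, ax, ay, az, dx, dy, dz, grip, ...]. A call has 1 to 20 rows; each row is the pose to reach, as a shift and turn from the pose commanded when the call began, along the tool's axes at that moment; what a row does not reach only later rows make up. A row lasts 1/8 s, in which the tool goes at most 62.5 mm and 10.7 degrees, less where a joint would pass 70% of its speed; a pose out of reach is approached as far as the arm can. A call with a gripper value outside its range is refused whole. The fingers move at their own pace and stop on an object; "squeeze" is the grip in N (left out, the last holds). Time passes only in rows, so rows that repeat a pose let the fingers close. It gives the time, the measured TCP pose, the force, the opening and the grip force at its end, in the units of the state.
- status.get_obs(): the state, without advancing time (a new reading comes with each control period).
- viewer.camera(name): name is "scene" or "top" or "wrist"; returns the picture (480x640x3 uint8, red, green, blue); there is no depth.
- viewer.camera_model(name): a dict with "fx", "fy", "cx", "cy" (pixels), "R" (3x3) and "t" (3): a world point X has camera coordinates R X + t. Camera axes: x right, y down, z forward; pixel columns grow to the right and rows downward; lengths in m; the calibration is good to about 2 mm. A picture is of the moment at which its call begins: read the wrist's pose just before it. camera_model takes no time and is no camera call; for the wrist camera it gives the pose at the moment of the call.
- manip.hand_in(): hands the job in; it is judged then, once.
The state is a dict: "clock": time; "joint_pos": joint angles; "joint_velocities": joint speeds; "tau": joint torques, N m; "position": TCP position; "ee_rot": TCP orientation; "ft_force": force on the tool from outside, world axes, zero at the start; "torque": the same for the moment, N m; "grip_width": opening from 0.0 (shut) to 1.0 (fully open); "grasp_force": force on a finger pad.
Only numpy, scipy, OpenCV 4.12 (cv2) and the standard library are available. Lean on these libraries where they do the work, as an engineer would, in place of code of your own. Each camera call takes 0.05 s, during which the arm holds its last target. There are 200 camera calls.

## Working session

There is one attempt and no reset: what is moved stays moved. The work goes in short steps, Python scripts to look and compute and a tool call to move; the robot and the scene stay as the last step left them, time stands still between calls to the robot, and variables do not carry over. Pictures are saved under pics/ and viewed, at most 10 in all, crops included, and the job is handed in when it is done.

Besides the shell and the picture viewer there is one more tool, called after "Emit:" as name(argument=value, ...) on one line, values as JSON. play_rows: Moves the arm, as the interface text tells. Its arguments: {"type":"object","properties":{"plan":{"type":"array","items":{"type":"number"}},"squeeze":{"type":"number"}},"required":["plan"]}

```bash
mkdir -p pics; ls; python3 - <<'E'
from workcell import status, viewer, manip
import cv2
for n in ["scene","top"]:
    im=viewer.camera(n); cv2.imwrite(f"pics/{n}0.png",im[:,:,::-1]); m=viewer.camera_model(n); print(n,m)
o=status.get_obs(); print(o["clock"],o["position"],o["ee_rot"],manip.tip_extent)
E
```

```text
pics
scene {'fx': 552.8063368945459, 'fy': 552.8063368945459, 'cx': 321.3141207552315, 'cy': 234.53186748946402, 'R': array([[-0.83773022, -0.5457052 ,  0.02034479],
       [-0.32062973,  0.46136829, -0.82724596],
       [ 0.44204598, -0.69953208, -0.56147148]]), 't': array([0.41341099, 0.28803281, 0.80857868])}
top {'fx': 587.009171544618, 'fy': 587.009171544618, 'cx': 320.44883418908165, 'cy': 242.63691730747857, 'R': array([[-0.01848424, -0.99977324, -0.01057383],
       [-0.99758269,  0.01915022, -0.06679858],
       [ 0.06698593,  0.00931355, -0.99771045]]), 't': array([-0.06360011,  0.56646201,  1.30904062])}
0.1 [ 0.27044175 -0.56306547  0.2086086 ] [ 9.75039585e-01  2.22030211e-01 -1.60474560e-04 -6.05542418e-04] 0.014
```

View pics/top0.png

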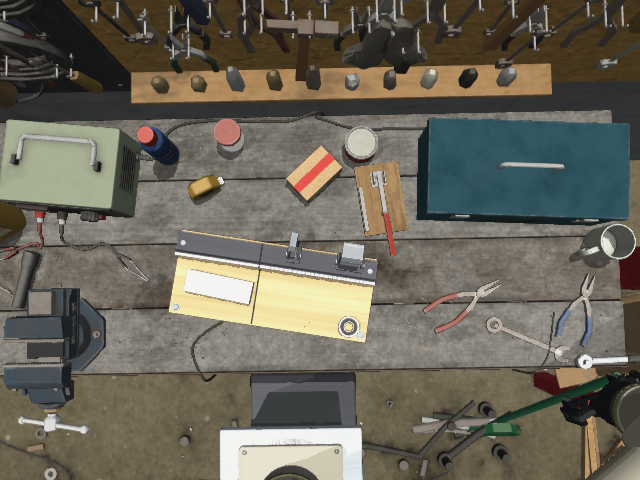

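View pics/scene0.png

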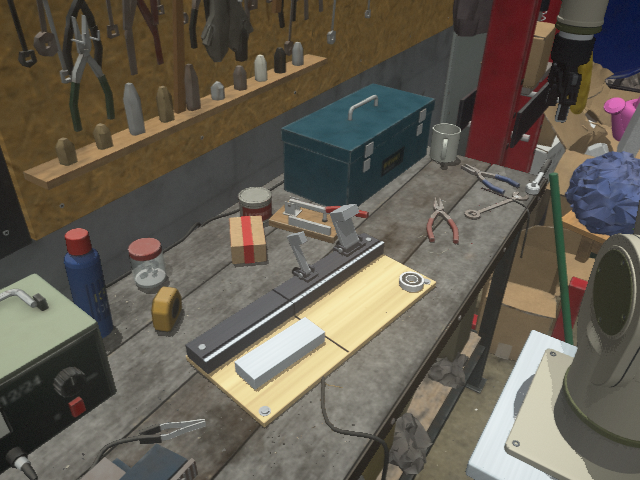

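```bash
cat > h.py <<'E'
import numpy as np, cv2
from workcell import status, viewer, manip
def ray(m,px,z):
    px=np.atleast_2d(px).astype(float)
    d=np.c_[(px[:,0]-m["cx"])/m["fx"],(px[:,1]-m["cy"])/m["fy"],np.ones(len(px))]@m["R"]
    c=-m["R"].T@m["t"]
    return c+d*((z-c[2])/d[:,2])[:,None]
def proj(m,X):
    p=np.atleast_2d(X)@m["R"].T+m["t"]; return np.c_[m["fx"]*p[:,0]/p[:,2]+m["cx"],m["fy"]*p[:,1]/p[:,2]+m["cy"]]
E
python3 - <<'E'
from h import *
im=cv2.imread("pics/top0.png"); m=viewer.camera_model("top")
print("cam",-m["R"].T@m["t"])
hsv=cv2.cvtColor(im,cv2.COLOR_BGR2HSV)
roi=np.zeros(im.shape[:2],np.uint8); roi[220:350,160:390]=255
w=cv2.inRange(hsv,(12,60,120),(35,255,255))&roi
k=np.ones((3,3),np.uint8)
c=max(cv2.findContours(cv2.morphologyEx(w,cv2.MORPH_CLOSE,k),cv2.RETR_EXTERNAL,cv2.CHAIN_APPROX_NONE)[0],key=cv2.contourArea)
r=cv2.minAreaRect(ray(m,c[:,0,:],.012)[:,:2].astype(np.float32)); print("board",r,cv2.boxPoints(r))
b=cv2.inRange(hsv,(0,0,190),(180,45,255))&roi; b[:262]=0; b[:,:175]=0; b[:,300:]=0
c=max(cv2.findContours(b,cv2.RETR_EXTERNAL,cv2.CHAIN_APPROX_NONE)[0],key=cv2.contourArea)
r=cv2.minAreaRect(ray(m,c[:,0,:],.036)[:,:2].astype(np.float32)); print("bar",r,cv2.boxPoints(r))
cv2.imwrite("pics/crop0.png",cv2.resize(im[222:347,162:387],None,fx=3.5,fy=3.5,interpolation=cv2.INTER_CUBIC))
E
```

```text
cam [ 0.4762298  -0.08662537  1.34320988]
board ((0.4406260848045349, 0.041376739740371704), (0.4504358470439911, 0.13085196912288666), 80.27678680419922) [[ 0.33810318 -0.16955623]
 [ 0.46707547 -0.19165567]
 [ 0.543149    0.2523097 ]
 [ 0.4141767   0.27440915]]
bar ((0.47161802649497986, 0.15601792931556702), (0.14911919832229614, 0.04955672100186348), 77.30914306640625) [[0.43106496 0.08872342]
 [0.479411   0.07783628]
 [0.5121711  0.22331244]
 [0.46382505 0.23419958]]
```

View pics/crop0.png

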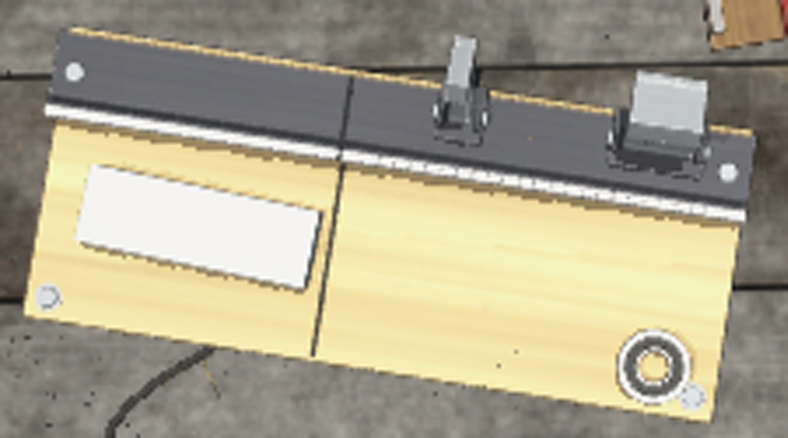

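```bash
cat >> h.py <<'E'
from scipy.spatial.transform import Rotation as Ro
O=np.array([.5025,.0203,0]); t=np.deg2rad(-9.72)
J=np.array([[np.cos(t),-np.sin(t),0],[np.sin(t),np.cos(t),0],[0,0,1]])
def w2j(X): return (np.atleast_2d(X)-O)@J
def j2w(X): return np.atleast_2d(X)@J.T+O
E
python3 - <<'E'
from h import *
m=viewer.camera_model("top"); s=viewer.camera_model("scene")
f=lambda u,v:(u/3.5+162,v/3.5+222)
for n,p,z in [("broad carr L",(610,150),.056),("R",(710,155),.056),("flag top L",(637,73),.12),("flag top R",(708,80),.12),("slim carr L",(435,115),.056),("R",(490,120),.056),("slim flag L",(452,38),.12),("R",(475,40),.12),("fence edge L",(47,104),.04),("fence edge R",(745,210),.04)]:
    print(n,(w2j(ray(m,f(*p),z))*1000).round(1))
E
```

```text
broad carr L [[  32.3 -125.1   56. ]]
R [[  38.6 -187.4   56. ]]
flag top L [[  78.1 -133.4  120. ]]
flag top R [[  80.3 -175.8  120. ]]
slim carr L [[ 37.5 -13.3  56. ]]
R [[ 39.6 -47.9  56. ]]
slim flag L [[ 82.3 -21.  120. ]]
R [[ 83.1 -34.8 120. ]]
fence edge L [[  7.9 233.5  40. ]]
fence edge R [[   8.1 -215.3   40. ]]
```

```bash
python3 - <<'E'
from h import *
o=status.get_obs(); R=Ro.from_quat(o["ee_rot"]).as_matrix()
for g in [(.125,-.155,.205),(.125,-.155,.109)]:
    W=j2w(g)[0]; print(W, R.T@(W-o["position"]))
T=np.c_[J[:,0],-J[:,1],[0,0,-1]]; print(np.rad2deg(Ro.from_matrix(R.T@T).as_rotvec()))
E
```

```text
[ 0.59953639 -0.15357909  0.205     ] [ 0.4739458  -0.22661814  0.00387148]
[ 0.59953639 -0.15357909  0.109     ] [ 0.47395003 -0.22649794  0.09987141]
[-6.86682124e-02  2.45904866e-02  3.53766106e+01]
```

Emit:
play_rows(plan=[0, 0, 10, 0.06, -0.028, 0.0, 0, 0, 0, 20, 0.11, -0.052, 0.0, 0, 0, 0, 30, 0.16, -0.077, 0.0, 0, 0, 0, 35.4, 0.21, -0.1, 0.0, 0, 0, 0, 35.4, 0.26, -0.125, 0.0, 0, 0, 0, 35.4, 0.31, -0.149, 0.0, 0, 0, 0, 35.4, 0.36, -0.172, 0.0, 0, 0, 0, 35.4, 0.41, -0.196, 0.0, 0, 0, 0, 35.4, 0.45, -0.215, 0.0, 0, 0, 0, 35.4, 0.474, -0.2265, 0.004, 0, 0, 0, 35.4, 0.474, -0.2265, 0.004, 0, 0, 0, 35.4, 0.474, -0.2265, 0.004, 0, 0, 0, 35.4, 0.474, -0.2265, 0.004, 0], squeeze=40)

```text
clock: 1.72
position: [0.5993, -0.1555, 0.2055]
ee_rot: [0.996, -0.086, 0.0, 0.0]
ft_force: [-0.1, -0.3, 0.5]
grip_width: 0.002
grasp_force: 0.0
```

```bash
cat > look.py <<'E'
from h import *
import sys
o=status.get_obs(); print(o["clock"],"jig",(w2j(o["position"])*1000).round(1),np.rad2deg(Ro.from_matrix(J.T@Ro.from_quat(o["ee_rot"]).as_matrix()).as_rotvec()).round(2),"f",np.round(o["ft_force"],1),o["grip_width"])
for n in sys.argv[2:]: cv2.imwrite(f"pics/{n}{sys.argv[1]}.png",viewer.camera(n)[:,:,::-1])
E
python3 look.py 1 scene
```

```text
1.725 jig [[ 125.  -157.   205.5]] [ 1.7996e+02 -2.2000e-01  1.0000e-02] f [-0.1 -0.3  0.5] 0.001631688431211652
```

View pics/scene1.png

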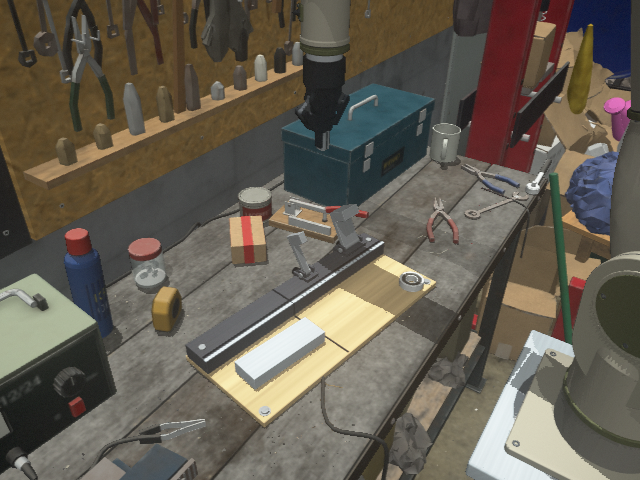

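Emit:
play_rows(plan=[0, 0, 0, 0, -0.002, 0.05, 0, 0, 0, 0, 0, -0.002, 0.0965, 0, 0, 0, 0, 0, -0.002, 0.0965, 0, 0, 0, 0, -0.02, -0.002, 0.0955, 0, 0, 0, 0, -0.038, -0.002, 0.0955, 0, 0, 0, 0, -0.05, -0.002, 0.0885, 0, 0, 0, 0, -0.06, -0.002, 0.086, 0, 0, 0, 0, -0.0695, -0.002, 0.0835, 0, 0, 0, 0, -0.078, -0.002, 0.084, 0, 0, 0, 0, -0.085, -0.002, 0.0845, 0, 0, 0, 0, -0.093, -0.002, 0.087, 0, 0, 0, 0, -0.1, -0.002, 0.0895, 0, 0, 0, 0, -0.107, -0.002, 0.094, 0, 0, 0, 0, -0.113, -0.002, 0.098, 0, 0, 0, 0, -0.119, -0.002, 0.104, 0, 0, 0, 0, -0.124, -0.002, 0.1095, 0, 0, 0, 0, -0.129, -0.002, 0.1165, 0, 0, 0, 0, -0.134, -0.002, 0.1235, 0, 0, 0, 0, -0.139, -0.002, 0.129, 0, 0, 0, 0, -0.142, -0.002, 0.133, 0])

```text
clock: 4.28
position: [0.4599, -0.1279, 0.0719]
ee_rot: [0.996, -0.085, -0.0, 0.0]
ft_force: [-0.5, -0.4, -0.4]
grip_width: -0.002
grasp_force: 0.0
```

```bash
python3 look.py 2 scene
```

```text
4.275 jig [[ -17.  -153.3   71.9]] [ 1.8e+02 -3.0e-02 -1.0e-02] f [-0.5 -0.4 -0.4] -0.0016240797791139765
```

View pics/scene2.png

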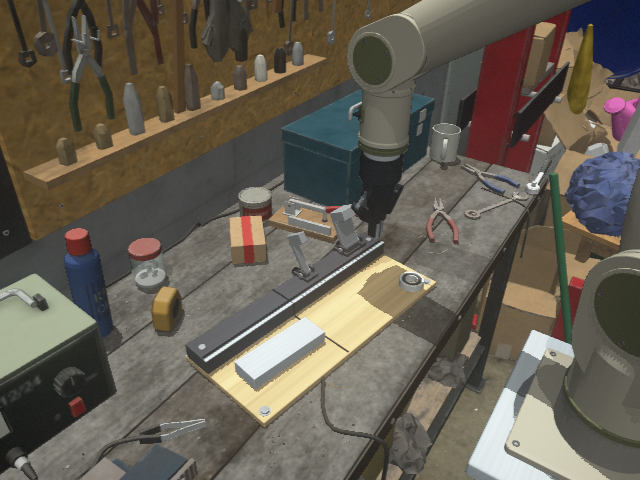

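```bash
python3 - <<'E'
from h import *
s=viewer.camera_model("scene");tp=viewer.camera_model("top")
P=[(40,-155,48),(40,-123,56),(40,-187,56),(75,-155,120),(-17,-153.3,58),(0,-215,40),(-130,-215,12)]
for p in P: print(p,proj(s,j2w(np.array(p)/1000)).round(),proj(tp,j2w(np.array(p)/1000)).round())
E
python3 look.py 3 top wrist; python3 -c "
import cv2,numpy as np
a=cv2.imread('pics/top3.png')[200:360,160:400];b=cv2.imread('pics/wrist3.png');c=cv2.imread('pics/scene2.png')[180:280,280:440]
cv2.imwrite('pics/mix3.png',np.vstack([np.hstack([cv2.resize(a,(400,267)),cv2.resize(c,(400,267))]),cv2.resize(b,(800,600))[:333] if 0 else np.hstack([cv2.resize(b,(432,324)),np.zeros((324,368,3),np.uint8)])]))"
```

```text
(40, -155, 48) [[350. 244.]] [[350. 264.]]
(40, -123, 56) [[340. 247.]] [[336. 261.]]
(40, -187, 56) [[361. 234.]] [[365. 266.]]
(75, -155, 120) [[339. 207.]] [[354. 246.]]
(-17, -153.3, 58) [[373. 252.]] [[346. 289.]]
(0, -215, 40) [[384. 243.]] [[374. 286.]]
(-130, -215, 12) [[437. 282.]] [[365. 343.]]
4.325 jig [[ -17.5 -153.3   71.5]] [ 1.8e+02 -4.0e-02 -9.0e-02] f [-0.8  0.9 -0.9] -0.00287556167131364
```

View pics/mix3.png

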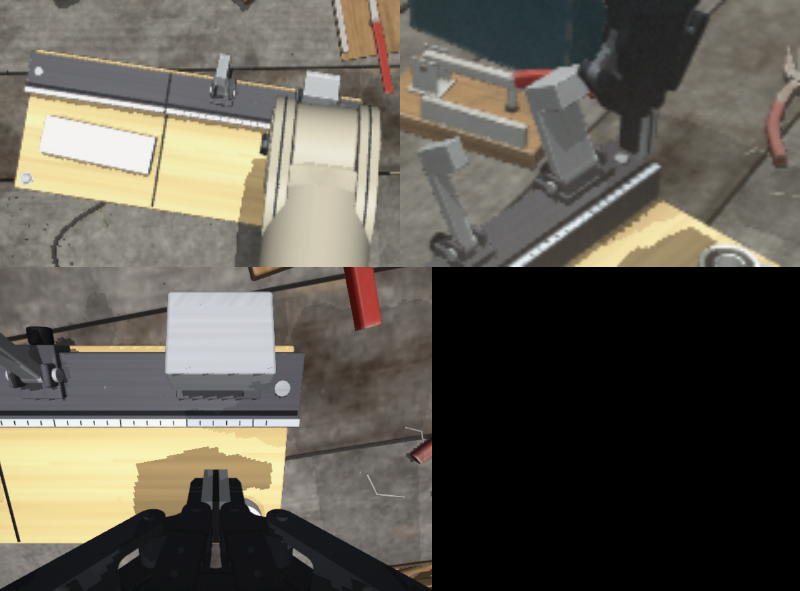

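```bash
python3 - <<'E'
from h import *
a=cv2.imread('pics/scene1.png');b=cv2.imread('pics/scene2.png')
cv2.imwrite('pics/cmp.png',np.hstack([cv2.resize(x[190:265,280:380],(400,300),interpolation=cv2.INTER_CUBIC) for x in (a,b)]))
s=viewer.camera_model("scene")
for th in (2.2,2.05,1.9,1.6,1.2):
    c,sn=np.cos(th),np.sin(th)
    q=[(40+76*-c+4.5*sn,y,48+76*sn+4.5*c) for y in(-133,-177)]+[(40+76*-c-15.5*sn,y,48+76*sn-15.5*c) for y in(-133,-177)]
    print(th,((proj(s,j2w(np.array(q)/1000))-[280,190])*4).round().tolist())
E
```

```text
2.2 [[184.0, 96.0], [243.0, 63.0], [209.0, 88.0], [268.0, 55.0]]
2.05 [[198.0, 92.0], [257.0, 59.0], [226.0, 90.0], [285.0, 56.0]]
1.9 [[214.0, 91.0], [273.0, 58.0], [244.0, 94.0], [303.0, 60.0]]
1.6 [[249.0, 99.0], [308.0, 65.0], [281.0, 114.0], [340.0, 79.0]]
1.2 [[297.0, 129.0], [356.0, 93.0], [327.0, 157.0], [385.0, 121.0]]
```

View pics/cmp.png

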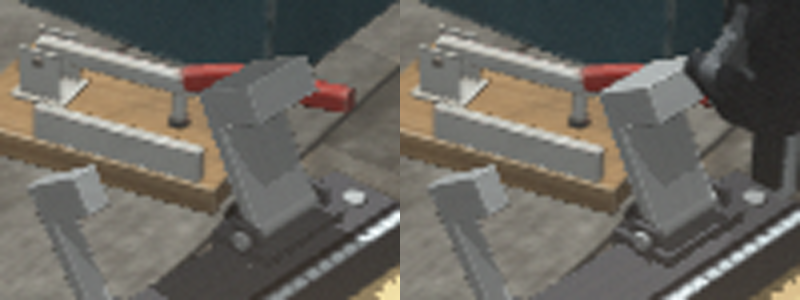

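```bash
python3 - <<'E'
from h import *
s=viewer.camera_model("scene")
for p in [(125,-157,191.5),(125,-157,205.5),(-17.3,-153.3,57.5),(-17.3,-153.3,71.5)]: print(p,proj(s,j2w(np.array(p)/1000)).round(1))
a=cv2.imread('pics/scene1.png')[90:165,280:380];b=cv2.imread('pics/scene2.png')[190:265,330:430]
cv2.imwrite('pics/cmp2.png',np.hstack([cv2.resize(x,(400,300),interpolation=cv2.INTER_CUBIC) for x in (a,b)]))
o=status.get_obs();w=viewer.camera_model("wrist");R=Ro.from_quat(o["ee_rot"]).as_matrix()
print("wrist cam jig",w2j(-w["R"].T@w["t"])*1000)
for z in (.014,0,-.02): print(proj(w,o["position"]+R@[0,0,z])*[432/640,324/480]+[0,267])
E
```

```text
(125, -157, 191.5) [[321.4 165.5]]
(125, -157, 205.5) [[321.6 159. ]]
(-17.3, -153.3, 57.5) [[372.7 252.2]]
(-17.3, -153.3, 71.5) [[373.2 246.3]]
wrist cam jig [[  59.25161601 -152.11510874  236.44335197]]
[[217.3376807 460.2062376]]
[[217.46420392 468.47057436]]
[[217.68158677 482.66974837]]
```

View pics/cmp2.png

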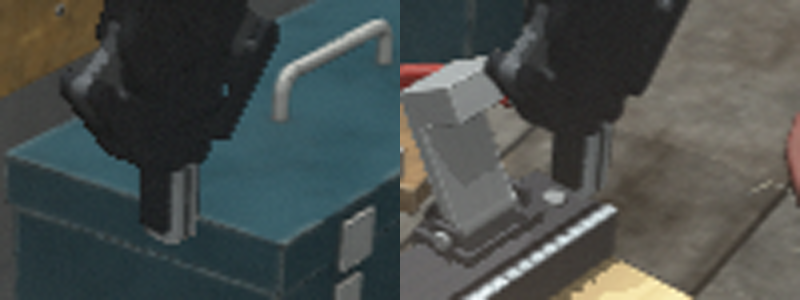

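```bash
python3 - <<'E'
from h import *
w=viewer.camera_model("wrist")
for p in [(0,-215,40),(0,-215,12),(55,-215,40),(40,-133,48),(40,-177,48)]+[(40+76*.44+4,y,48+76*.9) for y in(-133,-177)]: print(p,(proj(w,j2w(np.array(p)/1000))*[432/640,324/480]+[0,267]).round())
E
```

```text
(0, -215, 40) [[298. 431.]]
(0, -215, 12) [[288. 421.]]
(55, -215, 40) [[305. 356.]]
(40, -133, 48) [[188. 379.]]
(40, -177, 48) [[252. 378.]]
(77.44, -133, 116.4) [[169. 303.]]
(77.44, -177, 116.4) [[277. 303.]]
```

Emit:
play_rows(plan=[0, 0, 0, 0, 0.002, -0.05, 0, 0, 0, 0, 0, 0.002, -0.1, 0, 0, 0, 0, 0, 0.002, -0.135, 0, 0, 0, 0, 0, 0.002, -0.135, 0, 0, 0, 0, 0.05, 0.002, -0.135, 0, 0, 0, 0, 0.1, 0.002, -0.135, 0, 0, 0, 0, 0.143, 0.002, -0.135, 0, 0, 0, 0, 0.143, 0.002, -0.135, 0, 0, 0, 0, 0.143, 0.002, -0.085, 0, 0, 0, 0, 0.143, 0.002, -0.04, 0, 0, 0, 0, 0.143, 0.002, -0.009, 0, 0, 0, 0, 0.143, 0.002, -0.009, 0, 0, 0, 0, 0.13, 0.002, -0.009, 0, 0, 0, 0, 0.12, 0.002, -0.01, 0, 0, 0, 0, 0.11, 0.002, -0.011, 0, 0, 0, 0, 0.1, 0.002, -0.013, 0, 0, 0, 0, 0.09, 0.002, -0.016, 0, 0, 0, 0, 0.083, 0.002, -0.018, 0, 0, 0, 0, 0.077, 0.002, -0.02, 0, 0, 0, 0, 0.077, 0.002, -0.02, 0])

```text
clock: 6.92
position: [0.5351, -0.143, 0.0922]
ee_rot: [0.996, -0.085, -0.0, 0.0]
ft_force: [0.3, 0.1, 0.4]
grip_width: -0.002
grasp_force: 0.0
```

```bash
python3 look.py 4 scene wrist; python3 -c "
import cv2,numpy as np
c=cv2.imread('pics/scene4.png')[180:280,280:410];b=cv2.imread('pics/wrist4.png')
cv2.imwrite('pics/mix4.png',np.hstack([cv2.resize(c,(390,300)),cv2.resize(b,(400,300))]))"
```

```text
6.925 jig [[  59.7 -155.4   92.2]] [ 1.7999e+02 -5.0000e-02 -7.0000e-02] f [0.3 0.1 0.4] -0.001846297235307094
```

View pics/mix4.png

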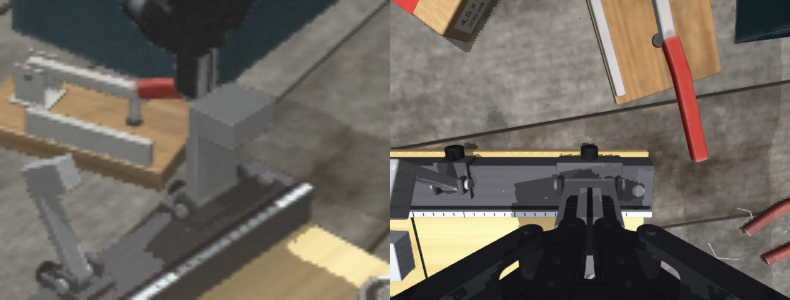

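Emit:
play_rows(plan=[0, 0, 0, -0.01, 0, 0.0, 0, 0, 0, 0, -0.02, 0, 0.001, 0, 0, 0, 0, -0.028, 0, 0.003, 0, 0, 0, 0, -0.035, 0, 0.006, 0, 0, 0, 0, -0.042, 0, 0.01, 0, 0, 0, 0, -0.048, 0, 0.015, 0, 0, 0, 0, -0.054, 0, 0.02, 0, 0, 0, 0, -0.059, 0, 0.026, 0, 0, 0, 0, -0.059, 0, 0.026, 0])

```text
clock: 8.15
position: [0.4768, -0.1329, 0.0656]
ee_rot: [0.996, -0.085, -0.001, -0.0]
ft_force: [0.6, 0.1, -0.0]
grip_width: -0.003
grasp_force: 0.0
```

```bash
python3 look.py 5 scene wrist
```

```text
8.15 jig [[   0.6 -155.3   65.6]] [-1.8e+02  4.0e-02  1.2e-01] f [ 0.6  0.1 -0. ] -0.0027406469577532927
```

Emit:
play_rows(plan=[0, 0, 0, -0.005, 0, 0.006, 0, 0, 0, 0, -0.01, 0, 0.012, 0, 0, 0, 0, -0.015, 0, 0.018, 0, 0, 0, 0, -0.02, 0, 0.021, 0, 0, 0, 0, -0.02, 0, 0.021, 0])

```text
clock: 8.88
position: [0.4572, -0.1296, 0.045]
ee_rot: [0.996, -0.085, -0.0, 0.0]
ft_force: [-0.0, 0.5, -0.5]
grip_width: 0.002
grasp_force: 0.0
```

Emit:
play_rows(plan=[0, 0, 0, -0.004, 0, 0.002, 0, 0, 0, 0, -0.006, 0, 0.004, 0, 0, 0, 0, -0.006, 0, 0.006, 0, 0, 0, 0, -0.006, 0, 0.006, 0])

```text
clock: 9.38
position: [0.4519, -0.1286, 0.0391]
ee_rot: [0.996, -0.085, -0.0, -0.0]
ft_force: [-0.8, 0.8, 1.1]
grip_width: 0.003
grasp_force: 0.0
```

Emit:
play_rows(plan=[0, 0, 0, 0, 0, 0.002, 0, 0, 0, 0, 0, 0, 0.002, 0])

```text
clock: 9.62
position: [0.4519, -0.1286, 0.0372]
ee_rot: [0.996, -0.085, -0.0, 0.0]
ft_force: [-0.7, -0.2, 1.0]
grip_width: 0.002
grasp_force: 0.0
```

Emit:
play_rows(plan=[0, 0, 0, 0, 0, 0.002, 0, 0, 0, 0, 0, 0, 0.002, 0])

```text
clock: 9.88
position: [0.4519, -0.1286, 0.0352]
ee_rot: [0.996, -0.085, -0.0, 0.0]
ft_force: [1.1, -0.7, -0.7]
grip_width: 0.0
grasp_force: 0.0
```

Emit:
play_rows(plan=[0, 0, 0, 0, 0, 0.002, 0, 0, 0, 0, 0, 0, 0.002, 0])

```text
clock: 10.12
position: [0.4519, -0.1286, 0.0331]
ee_rot: [0.996, -0.085, -0.0, 0.0]
ft_force: [0.2, -0.5, 0.5]
grip_width: 0.001
grasp_force: 0.0
```

Emit:
play_rows(plan=[0, 0, 0, 0, 0, 0.002, 0, 0, 0, 0, 0, 0, 0.002, 0])

```text
clock: 10.38
position: [0.4519, -0.1286, 0.0311]
ee_rot: [0.996, -0.085, -0.0, 0.0]
ft_force: [-0.5, 0.1, -0.5]
grip_width: -0.001
grasp_force: 0.0
```

Emit:
play_rows(plan=[0, 0, 0, 0, 0, 0.002, 0, 0, 0, 0, 0, 0, 0.002, 0])

```text
clock: 10.62
position: [0.4522, -0.1287, 0.0304]
ee_rot: [0.996, -0.085, 0.0, 0.0]
ft_force: [-6.8, 1.3, 16.5]
grip_width: -0.002
grasp_force: 8.2
```

```bash
python3 look.py 6 scene wrist; python3 -c "
import cv2,numpy as np
c=cv2.imread('pics/scene6.png')[180:280,290:420];b=cv2.imread('pics/wrist6.png');d=cv2.imread('pics/scene5.png')[180:280,290:420]
cv2.imwrite('pics/mix6.png',np.vstack([np.hstack([cv2.resize(c,(390,300)),cv2.resize(b,(400,300))]),np.hstack([cv2.resize(d,(390,300)),cv2.resize(cv2.imread('pics/wrist5.png'),(400,300))])]))"
```

```text
10.625 jig [[ -24.5 -155.3   30.4]] [ 1.7997e+02 -4.0000e-02  1.0000e-02] f [-6.8  1.3 16.5] -0.001953435732969559
```

View pics/mix6.png

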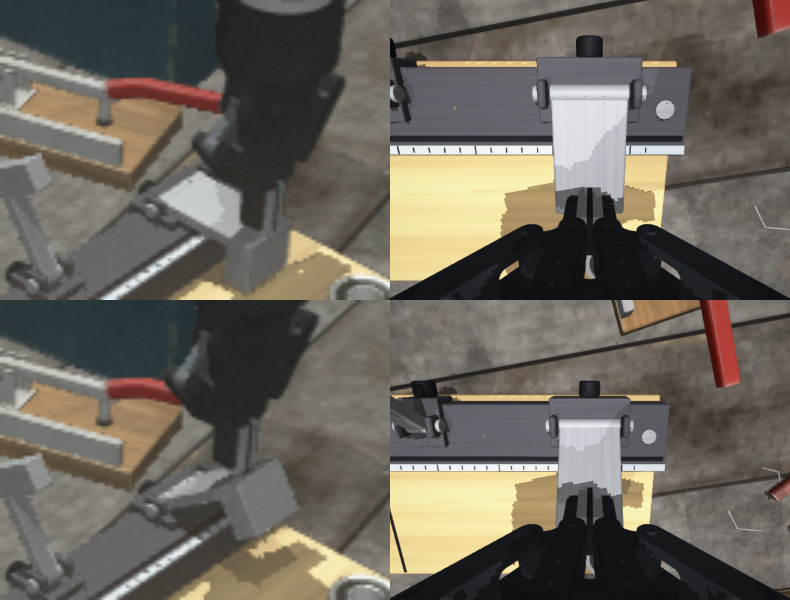

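Emit:
play_rows(plan=[0, 0, 0, 0, 0, -0.03, 0, 0, 0, 0, 0, 0, -0.07, 0, 0, 0, 0, 0, 0, -0.07, 0, 0, 0, 0, -0.015, -0.05, -0.07, 0, 0, 0, 0, -0.03, -0.1, -0.07, 0, 0, 0, 0, -0.045, -0.15, -0.07, 0, 0, 0, 0, -0.06, -0.2, -0.07, 0, 0, 0, 0, -0.075, -0.25, -0.07, 0, 0, 0, 0, -0.0825, -0.283, -0.07, 0, 0, 0, 0, -0.0825, -0.283, -0.07, 0, 0, 0, 0, -0.0825, -0.283, -0.03, 0, 0, 0, 0, -0.0825, -0.283, 0.0, 0, 0, 0, 0, -0.0825, -0.283, 0.0, 0])

```text
clock: 12.35
position: [0.4167, 0.1627, 0.0272]
ee_rot: [0.996, -0.085, -0.002, 0.001]
ft_force: [1.0, 0.5, 0.7]
grip_width: 0.002
grasp_force: 0.0
```

Emit:
play_rows(plan=[0, 0, 0, 0, 0, 0.01, 0, 0, 0, 0, 0, 0, 0.02, 0, 0, 0, 0, 0, 0, 0.028, 0, 0, 0, 0, 0, 0, 0.028, 0])

```text
clock: 12.85
position: [0.4182, 0.1642, 0.0008]
ee_rot: [0.996, -0.085, -0.0, 0.0]
ft_force: [-0.3, -0.4, 0.5]
grip_width: 0.002
grasp_force: 0.0
```

```bash
cat > flag.py <<'E'
from h import *
import sys
# bar pose and broad flag appearance from the top view
n=sys.argv[1]; im=viewer.camera("top")[:,:,::-1].copy(); cv2.imwrite(f"pics/top{n}.png",im); m=viewer.camera_model("top")
hsv=cv2.cvtColor(im,cv2.COLOR_BGR2HSV); b=cv2.inRange(hsv,(0,0,190),(180,45,255))
q=proj(m,j2w(np.array([(-.004,.23,.036),(-.004,-.13,.036),(-.125,-.13,.036),(-.125,.23,.036)]))).astype(np.int32)
roi=np.zeros_like(b); cv2.fillPoly(roi,[q],255); b&=roi
c=max(cv2.findContours(b,cv2.RETR_EXTERNAL,cv2.CHAIN_APPROX_NONE)[0],key=cv2.contourArea)
r=cv2.minAreaRect((w2j(ray(m,c[:,0,:],.036))[:,:2]*1000).astype(np.float32)); print("bar jig",r)
print(cv2.boxPoints(r).round(1).tolist())
E
python3 look.py 7; python3 flag.py 7
```

```text
12.85 jig [[-107.4  127.6    0.8]] [ 1.7998e+02 -2.0000e-02 -7.0000e-02] f [-0.3 -0.4  0.5] 0.0019464580090991393
bar jig ((-53.252410888671875, 128.6016845703125), (148.94187927246094, 49.36173629760742), 87.02913665771484)
[[-81.80000305175781, 55.5], [-32.5, 53.0], [-24.700000762939453, 201.6999969482422], [-74.0, 204.3000030517578]]
```

Emit:
play_rows(plan=[0, 0, 0, 0.006, 0, 0.003, 0, 0, 0, 0, 0.012, 0, 0.003, 0, 0, 0, 0, 0.018, 0, 0.003, 0, 0, 0, 0, 0.023, 0, 0.003, 0, 0, 0, 0, 0.028, 0, 0.003, 0, 0, 0, 0, 0.033, 0, 0.003, 0, 0, 0, 0, 0.038, 0, 0.003, 0, 0, 0, 0, 0.042, 0, 0.003, 0, 0, 0, 0, 0.042, 0, 0.003, 0])

```text
clock: 14.02
position: [0.4607, 0.157, -0.0016]
ee_rot: [0.996, -0.085, 0.0, -0.0]
ft_force: [-0.7, 0.4, -0.5]
grip_width: -0.003
grasp_force: 0.0
```

```bash
python3 look.py 8; python3 flag.py 8
```

```text
14.025 jig [[-64.3 127.7  -1.6]] [-1.7998e+02  7.0000e-02 -9.0000e-02] f [-0.7  0.4 -0.5] -0.0031107728315110197
bar jig ((-28.594417572021484, 121.75938415527344), (133.35299682617188, 48.53056716918945), 89.21730041503906)
[[-53.79999923706055, 55.400001525878906], [-5.199999809265137, 54.79999923706055], [-3.4000000953674316, 188.10000610351562], [-51.900001525878906, 188.8000030517578]]
```

Emit:
play_rows(plan=[0, 0, 0, 0.002, 0, 0, 0, 0, 0, 0, 0.003, 0, 0, 0, 0, 0, 0, 0.003, 0, 0, 0])

```text
clock: 14.45
position: [0.4628, 0.1567, -0.0017]
ee_rot: [0.996, -0.085, -0.0, 0.0]
ft_force: [-3.3, 0.8, 2.9]
grip_width: -0.003
grasp_force: 1.7
```

Emit:
play_rows(plan=[0, 0, 0, 0.001, 0, 0, 0, 0, 0, 0, 0.002, 0, 0, 0, 0, 0, 0, 0.002, 0, 0, 0])

```text
clock: 14.82
position: [0.4651, 0.1563, -0.0017]
ee_rot: [0.996, -0.085, 0.0, -0.0]
ft_force: [-2.0, 0.7, 1.0]
grip_width: -0.007
grasp_force: 1.1
```

Emit:
play_rows(plan=[0, 0, 0, 0.001, 0, 0, 0, 0, 0, 0, 0.002, 0, 0, 0, 0, 0, 0, 0.002, 0, 0, 0])

```text
clock: 15.2
position: [0.4657, 0.156, -0.0019]
ee_rot: [0.996, -0.085, -0.001, 0.0]
ft_force: [-8.4, 0.8, 6.2]
grip_width: -0.0
grasp_force: 4.2
```

Emit:
play_rows(plan=[0, 0, 0, 0.001, 0, 0, 0, 0, 0, 0, 0.001, 0, 0, 0])

```text
clock: 15.45
position: [0.4657, 0.156, -0.0021]
ee_rot: [0.996, -0.085, -0.002, 0.001]
ft_force: [-12.9, 1.1, 10.4]
grip_width: -0.001
grasp_force: 6.4
```

Emit:
play_rows(plan=[0, 0, 0, -0.01, 0, 0, 0, 0, 0, 0, -0.02, 0, 0, 0, 0, 0, 0, -0.02, 0, -0.04, 0, 0, 0, 0, -0.02, 0, -0.07, 0, 0, 0, 0, 0.0, -0.05, -0.07, 0, 0, 0, 0, 0.032, -0.103, -0.07, 0, 0, 0, 0, 0.032, -0.103, -0.07, 0, 0, 0, 0, 0.032, -0.103, -0.03, 0, 0, 0, 0, 0.032, -0.103, 0.0, 0, 0, 0, 0, 0.032, -0.103, 0.0, 0])

```text
clock: 16.7
position: [0.515, 0.2504, -0.0034]
ee_rot: [0.996, -0.085, -0.002, 0.001]
ft_force: [0.9, -0.6, 0.4]
grip_width: 0.001
grasp_force: 0.0
```

```bash
python3 look.py 9; python3 flag.py 9
```

```text
16.7 jig [[-26.6 228.9  -3.4]] [ 1.7985e+02 -5.0000e-02 -2.7000e-01] f [ 0.9 -0.6  0.4] 0.0007473336449174531
bar jig ((-25.283153533935547, 129.3783721923828), (45.928382873535156, 148.3324737548828), 0.14200502634048462)
[[-48.400001525878906, 203.5], [-48.099998474121094, 55.20000076293945], [-2.0999999046325684, 55.29999923706055], [-2.5, 203.60000610351562]]
```

Emit:
play_rows(plan=[0, 0, 0, 0, 0.005, 0, 0, 0, 0, 0, 0, 0.01, 0, 0, 0, 0, 0, 0, 0.015, 0, 0, 0, 0, 0, 0, 0.022, 0, 0, 0, 0, 0, 0, 0.03, 0, 0, 0, 0, 0, 0, 0.038, 0, 0, 0, 0, 0, 0, 0.046, 0, 0, 0, 0, 0, 0, 0.054, 0, 0, 0, 0, 0, 0, 0.062, 0, 0, 0, 0, 0, 0, 0.07, 0, 0, 0, 0, 0, 0, 0.078, 0, 0, 0, 0, 0, 0, 0.086, 0, 0, 0, 0, 0, 0, 0.094, 0, 0, 0, 0, 0, 0, 0.102, 0, 0, 0, 0, 0, 0, 0.11, 0, 0, 0, 0, 0, 0, 0.118, 0, 0, 0, 0, 0, 0, 0.125, 0, 0, 0, 0, 0, 0, 0.13, 0, 0, 0, 0, 0, 0, 0.133, 0, 0, 0, 0, 0, 0, 0.133, 0, 0])

```text
clock: 19.25
position: [0.4941, 0.1201, -0.0019]
ee_rot: [0.996, -0.085, -0.0, 0.0]
ft_force: [1.0, 1.4, 1.1]
grip_width: -0.001
grasp_force: 0.6
```

```bash
python3 look.py 10; python3 flag.py 10
```

```text
19.25 jig [[-25.2  97.   -1.9]] [ 1.7995e+02 -8.0000e-02 -4.0000e-02] f [1.  1.4 1.1] -0.0006809298040381163
bar jig ((-65.17528533935547, 154.85360717773438), (168.06590270996094, 91.27958679199219), 38.28892135620117)
[[-159.39999389648438, 138.60000610351562], [-102.9000015258789, 67.0], [29.100000381469727, 171.10000610351562], [-27.5, 242.6999969482422]]
```

Emit:
play_rows(plan=[0, 0, 0, 0, 0.006, 0, 0, 0, 0, 0, 0, 0.012, 0, 0, 0, 0, 0, 0, 0.018, 0, 0, 0, 0, 0, 0, 0.024, 0, 0, 0, 0, 0, 0, 0.03, 0, 0, 0, 0, 0, 0, 0.036, 0, 0, 0, 0, 0, 0, 0.042, 0, 0, 0, 0, 0, 0, 0.047, 0, 0, 0, 0, 0, 0, 0.05, 0, 0, 0, 0, 0, 0, 0.05, 0, 0])

```text
clock: 20.55
position: [0.4859, 0.0711, -0.0017]
ee_rot: [0.996, -0.085, 0.0, 0.0]
ft_force: [-0.6, -0.5, -0.5]
grip_width: -0.002
grasp_force: 0.0
```

```bash
cat > scn.py <<'E'
from h import *
import sys
# bar top face in the scene view, via rays on z=.036; ROI limits by jig rectangle
im=viewer.camera("scene")[:,:,::-1].copy(); cv2.imwrite(f"pics/scene{sys.argv[1]}.png",im); m=viewer.camera_model("scene")
hsv=cv2.cvtColor(im,cv2.COLOR_BGR2HSV); b=cv2.inRange(hsv,(0,0,140),(180,45,255))
roi=np.zeros_like(b); cv2.fillPoly(roi,[proj(m,j2w(np.array([(-.001,.23,.036),(-.001,-.125,.036),(-.11,-.125,.036),(-.11,.23,.036)]))).astype(np.int32)],255); b&=roi
b=cv2.morphologyEx(b,cv2.MORPH_OPEN,np.ones((3,3),np.uint8))
c=max(cv2.findContours(b,cv2.RETR_EXTERNAL,cv2.CHAIN_APPROX_NONE)[0],key=cv2.contourArea)
p=w2j(ray(m,c[:,0,:],.036))[:,:2]*1000; print(cv2.contourArea(c),"rect",cv2.boxPoints(cv2.minAreaRect(p.astype(np.float32))).round(1).tolist())
E
python3 look.py 11; python3 scn.py 11
```

```text
20.55 jig [[-25.   47.3  -1.7]] [ 1.7998e+02 -7.0000e-02  1.0000e-02] f [-0.6 -0.5 -0.5] -0.0023719629599322158
946.5 rect [[-49.400001525878906, 13.199999809265137], [-49.099998474121094, -115.9000015258789], [0.8999999761581421, -115.80000305175781], [0.5, 13.300000190734863]]
```

Emit:
play_rows(plan=[0, 0, 0, 0, 0.003, 0, 0, 0, 0, 0, 0, 0.006, 0, 0, 0, 0, 0, 0, 0.009, 0, 0, 0, 0, 0, 0, 0.012, 0, 0, 0, 0, 0, 0, 0.013, 0, 0, 0, 0, 0, 0, 0.013, 0, 0])

```text
clock: 21.35
position: [0.4837, 0.0585, -0.0017]
ee_rot: [0.996, -0.085, 0.0, 0.0]
ft_force: [0.8, 1.9, 1.0]
grip_width: -0.005
grasp_force: 0.6
```

Emit:
play_rows(plan=[0, 0, 0, 0, 0.001, 0, 0, 0, 0, 0, 0, 0.002, 0, 0, 0, 0, 0, 0, 0.002, 0, 0])

```text
clock: 21.72
position: [0.4834, 0.0568, -0.0017]
ee_rot: [0.996, -0.085, 0.0, 0.0]
ft_force: [0.4, 3.2, 1.6]
grip_width: 0.003
grasp_force: 1.3
```

Emit:
play_rows(plan=[0, 0, 0, 0, 0.001, 0, 0, 0, 0, 0, 0, 0.002, 0, 0, 0, 0, 0, 0, 0.002, 0, 0])

```text
clock: 22.1
position: [0.483, 0.0546, -0.0017]
ee_rot: [0.996, -0.085, 0.0, 0.0]
ft_force: [0.6, 3.2, 1.2]
grip_width: 0.001
grasp_force: 1.3
```

Emit:
play_rows(plan=[0, 0, 0, 0, 0.001, 0, 0, 0, 0, 0, 0, 0.0015, 0, 0, 0, 0, 0, 0, 0.0015, 0, 0])

```text
clock: 22.48
position: [0.483, 0.0544, -0.0016]
ee_rot: [0.996, -0.085, 0.0, -0.001]
ft_force: [1.5, 6.0, 0.4]
grip_width: -0.001
grasp_force: 3.5
```

Emit:
play_rows(plan=[0, 0, 0, 0, 0.001, 0, 0, 0, 0, 0, 0, 0.0015, 0, 0, 0, 0, 0, 0, 0.0015, 0, 0])

```text
clock: 22.85
position: [0.4829, 0.0543, -0.0015]
ee_rot: [0.996, -0.084, 0.001, -0.001]
ft_force: [2.0, 11.2, -2.2]
grip_width: -0.004
grasp_force: 5.8
```

Emit:
play_rows(plan=[0, 0, 0, 0, -0.002, 0, 0, 0, 0, 0, 0, -0.01, 0, 0, 0, 0, 0, 0, -0.025, 0, 0, 0, 0, 0, 0, -0.025, -0.05, 0, 0, 0, 0, 0, -0.05, -0.1, 0, 0, 0, 0, 0, -0.1, -0.15, 0, 0, 0, 0, 0, -0.15, -0.15, 0, 0, 0, 0, 0, -0.2, -0.15, 0, 0, 0, 0, 0, -0.25, -0.15, 0, 0, 0, 0, 0, -0.25, -0.15, 0])

```text
clock: 24.1
position: [0.523, 0.3035, 0.1478]
ee_rot: [0.997, -0.082, -0.001, -0.001]
ft_force: [-0.3, -0.0, 0.2]
grip_width: -0.0
grasp_force: 0.0
```

```bash
sed -i 's/-\.125,\.036/-.14,.036/g; s/-\.13,\.036/-.14,.036/g' scn.py flag.py; python3 look.py 12; python3 scn.py 12; python3 flag.py 12; python3 - <<'E'
from h import *
# flag arm in the top view: bright/grey patch check along fence, flag left edge column profile at jig x=-26 (z=.0525)
im=cv2.imread("pics/top12.png"); m=viewer.camera_model("top")
for y in range(-100,-190,-4):
    u,v=proj(m,j2w(np.array((-.026,y/1000,.045))))[0]; print(y,cv2.getRectSubPix(im,(1,1),(float(u),float(v))).ravel().tolist(),end=" ")
E
```

```text
24.1 jig [[-27.6 282.6 147.8]] [-1.7989e+02 -5.0000e-01  1.7000e-01] f [-0.3 -0.   0.2] -1.0768053156077219e-05
1349.0 rect [[-49.599998474121094, 17.899999618530273], [-49.20000076293945, -132.6999969482422], [1.2000000476837158, -132.5], [0.800000011920929, 18.100000381469727]]
bar jig ((-25.488176345825195, -61.10856628417969), (158.1998291015625, 46.123695373535156), 89.96927642822266)
[[-48.599998474121094, -140.1999969482422], [-2.5, -140.1999969482422], [-2.4000000953674316, 18.0], [-48.5, 18.0]]
-100 [242, 244, 245] -104 [242, 244, 245] -108 [242, 244, 245] -112 [242, 244, 245] -116 [242, 244, 245] -120 [242, 244, 245] -124 [242, 244, 245] -128 [241, 243, 244] -132 [157, 155, 152] -136 [234, 233, 230] -140 [231, 230, 227] -144 [232, 230, 227] -148 [230, 229, 226] -152 [117, 112, 112] -156 [124, 118, 119] -160 [226, 225, 221] -164 [230, 229, 225] -168 [230, 230, 227] -172 [227, 226, 223] -176 [143, 167, 178] -180 [155, 218, 238] -184 [172, 232, 243] -188 [179, 237, 245]
```

```bash
python3 -c "
from workcell import manip
print(manip.hand_in())"
```

```text
the job is handed in; nothing more can be done
None
```

I handed the job in: the broad stop is down, and the bar lies flush along the fence with its end against the stop, within about 1 mm by camera. The slim stop was left up, nothing else was touched on the way that I could tell, and the robot stands clear; the hand-in returned no verdict.

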